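# Earth the hand, then switch on

## Task

Take the static off the hand before switching on: first touch the round brass earthing pad lightly with the fingertips and rest there for about a second. Then press the green button on the switch panel until it stays in, and draw the hand straight back up, about 10 cm clear of the buttons. Leave the red and yellow buttons alone, and do not move or pick up any of the things lying round about.

Things in the scene. Friction and masses are not known exactly. Their poses are not given: they have to be found in the camera images.
- earth_block: earthing point: a black plastic block 74 x 74 x 18 mm, fixed to the table, with a yellow and green ring and a sprung round brass pad 40 mm across in the middle of its top. Origin at the centre of the underside, z up, x towards a short steel terminal on its far side
- earth_pad_top (a point): the middle of the slightly domed top of the brass pad, 36 mm above the table when free; moves with the pad
- earth_pad (a joint): how far the brass pad is pushed down, m: 0 free, 0.008 at the stop. A spring lifts it again: about 1.5 N starts it, about 4.5 N brings it to the stop, beyond which it is rigid
- switch_panel: aluminium plate 76 (x) x 216 (y) x 8 mm fixed to the table, carrying a row of three grey push-button boxes along its y axis, 65 mm between centres, in any order of colours. Origin at the centre of the underside
- green_station: the grey box with the green button: 56 x 56 x 32 mm, on the plate (its top 40 mm above the table, its black collar to 46 mm); origin at the centre of its underside, axes as the panel
- green_top (a point): centre of the flat top of the green button, a cap 28 mm across that stands 10 mm above a black collar (37 mm across) on its grey box (56 x 56 mm); 56 mm above the table when out; moves with the button
- green_button (a joint): how far the green button is pushed in, m: 0 out, 0.007 fully in. It takes about 3 N to move, has no return spring and stays where it is left
- red_top (a point): centre of the flat top of the red button, built like the green one
- red_button (a joint): how far the red button is pushed in, m; like the green one; 0 at the start
- yellow_top (a point): centre of the flat top of the yellow button, built like the green one
- yellow_button (a joint): how far the yellow button is pushed in, m; like the green one; 0 at the start
- motor_cage: loose black motor unit 32 x 98 x 29 mm lying to the left of the earthing block; origin at the centre of its underside, y along its length
- pill_bottle: loose small white plastic bottle with a blue label, 33 mm across, 50 mm tall, standing to the right of the earthing block; origin at the centre of its underside
- solder_spool: loose spool of solder with blue rims, 59 mm across, 20 mm tall, lying to the left of the switch panel; origin at the centre of its underside
- spur_gear: loose grey spur gear, 29 mm across, 13 mm tall, lying on the cloth in front of the drawer chest; origin at the centre of its underside

How it is judged:
On the way, in this order (a step that is already met when the one before it is completed fails the run):
1. the fingertips rest on the brass pad (contact force between the fingers and earth_block above 0.3 N and value of joint earth_pad above 0.0007 m), for 0.5 s.
2. the green button is pressed in by the fingers (value of joint green_button above 0.005 m and contact force between the fingers and green_station above 0.3 N), for 0.05 s.
At the end, for the whole second after the job is handed in: The green button is at least 5 mm in, red and yellow are out (less than 1 mm in), the brass pad has come back up, the grasp point of the gripper is more than 150 mm above the table, and each loose thing is within 12 mm of where it stood (value of joint green_button above 0.005 m and value of joint each of red_button, yellow_button, earth_pad below 0.001 m and height (world z) of the grasp point above 0.15 m and distance of each of motor_cage, pill_bottle, solder_spool, spur_gear from where it was at the start of the episode below 0.012 m); the robot touches nothing.
It fails at once if the earthing point is pushed hard (over 15 N) (contact force between the fingers and earth_block above 15 N).
It fails at once if the red button is pressed (value of joint red_button above 0.0015 m).
It fails at once if the yellow button is pressed (value of joint yellow_button above 0.0015 m).
It fails at once if a loose thing is moved or lifted (distance of any of motor_cage, pill_bottle, solder_spool, spur_gear from where it was at the start of the episode above 0.012 m).
It also fails if it takes over 43 s, if anything falls off the work surface, if the arm or the gripper's body presses on something with over 40 N, if the wrist force passes 120 N, or if a joint passes its speed limit or range.

## Robot

A 7-joint arm with a two-finger parallel gripper is mounted at the origin on a cart in front of the work surface, level with it; the furniture and walls round the work are solid. World frame = base frame: x ahead of the robot, y to its left, z up, the work surface at z = 0. Lengths are in m, angles in rad, forces in N, time in s.
With the tool pointing down it reaches from about 0.4 to 0.85 m from the base axis. Payload 10.4 kg.
Tool frame: the origin (TCP) lies at the very end of the fingers, on their centre line; the grasp point (between the pads) lies 19 mm behind it (manip.grip_point_offset is the distance from the TCP to the grasp point, in m); z points along the fingers, y is the line along which they close (so a half turn about z gives the same grasp; the last joint's range is limited). The gripper opens to 85 mm and grips with 20 to 120 N. Pads are 22 mm wide; open, the fingers measure 114 mm over their backs; the gripper's body (76 mm by 85 mm) begins 54 mm behind the grasp point. The pads swing forward as they close: fully open they stand 13 mm farther back than shut.
Start: joints at [1.241, 0.332, -0.065, 1.46, 0.022, 1.35, -0.088], TCP at [0.189, -0.596, 0.231] pointing down, gripper open.
Joint ranges: [-2.6, 2.6], [-0.5, 2.12], [-1.47, 1.34], [0.16, 2.42], [-1.27, 4.41], [0.06, 2.06], [-2.6, 2.6]. Speed limits (rad/s): [2.22, 2.22, 2.79, 2.79, 3.14, 3.14, 3.14].

## Interface

Orientations are given as a unit quaternion [x, y, z, w].
In Python, from workcell import manip gives the robot as it stands. The module is installed in compiled form; this text tells all that it offers.
- The arm moves only by the shell command python3 -m inch 'ROWS' [OPENING] [FORCE]. ROWS is JSON, a list of rows, each a list of 2 entries, a list of its own where there are three numbers: the shift along the tool's x, y, z each as a share of 0.08 m, from -1 to 1, then the turn, a rotation vector about the tool's x, y, z each as a share of 45 degrees, from -1 to 1. A call has exactly 10 rows; each row is the pose to reach, as a shift and turn from the pose commanded when the call began, along the tool's axes at that moment; what a row does not reach only later rows make up. A row lasts 1/10 s, in which the tool goes at most 50 mm and 8.59 degrees, less where a joint would pass 70% of its speed; a pose out of reach is approached as far as the arm can. A call with a number of a shift or a turn outside -1 to 1 is refused whole. A call with a gripper value outside its range is refused whole. OPENING is the opening, from 0 (shut) to 1 (fully open), set as the call begins (- or left out, the last holds). The fingers move at their own pace and stop on an object; FORCE is the grip in N (left out, the last holds). Time passes only in rows, so rows that repeat a pose let the fingers close, or fill a call up. It gives the time, the measured TCP pose, the force, the opening and the grip force at its end, in the units of the state.
- manip.get_obs(): the state, without advancing time (a new reading comes with each control period).
- manip.camera(name): name is "scene" or "top" or "wrist"; returns the picture (480x640x3 uint8, red, green, blue); there is no depth.
- manip.camera_params(name): a dict with "fov_y" (degrees; the focal length in pixels is half the picture's height over the tangent of half this angle, whatever the lens; pixels are square), "cx", "cy" (the principal point, pixels), "camera_from_world" (4x4, takes a point from world to camera coordinates); the wrist camera has in their place "T_tool_cam" (4x4, takes a point from camera to tool coordinates, whose origin is the TCP and whose axes are the flange's). Camera axes: x right, y up, looking along -z (the intrinsics and any distortion apply to the point x, -y, -z); pixel columns grow to the right and rows downward; lengths in m; the calibration is good to about 2 mm. A picture is of the moment at which its call begins: read the wrist's pose just before it. camera_params takes no time and is no camera call.
- manip.hand_in(): hands the job in; it is judged then, once.
The state is a dict: "clock": time; "joint_pos": joint angles; "joint_velocities": joint speeds; "tau": joint torques, N m; "position": TCP position; "ee_rot": TCP orientation; "ft_force": force on the tool from outside, world axes, zero at the start; "torque": the same for the moment, N m; "grip_width": opening from 0.0 (shut) to 1.0 (fully open); "grasp_force": force on a finger pad.
Only numpy, scipy, OpenCV 4.12 (cv2) and the standard library are available. Lean on these libraries where they do the work, as an engineer would, in place of code of your own. Each camera call takes 0.05 s, during which the arm holds its last target. There are 200 camera calls.

## Working session

There is one attempt and no reset: what is moved stays moved. The work goes in short steps, Python scripts to look and compute and a shell command to move; the robot and the scene stay as the last step left them, time stands still between calls to the robot, and variables do not carry over. Pictures are saved under pics/ and viewed, at most 10 in all, crops included, and the job is handed in when it is done.

```bash
mkdir -p pics
python3 - <<'E'
from workcell import manip
import cv2
o=manip.get_obs();print(o)
for n in("top","scene"):
    cv2.imwrite(f"pics/{n}0.png",manip.camera(n)[:,:,::-1])
for n in("top","scene","wrist"):print(n,manip.camera_params(n))
E
```

```text
{'clock': 0.0, 'joint_pos': array([ 1.24139654,  0.33289551, -0.06471657,  1.46096252,  0.02160434,
        1.34986162, -0.0884991 ]), 'joint_velocities': array([ 2.33787186e-04,  9.18561675e-04, -5.58349445e-04, -2.82901589e-04,
        9.09090060e-04,  1.68710825e-03, -1.95043585e-05]), 'tau': array([-1.02158188e-03, -6.25453520e+01,  4.84384771e-02, -3.91599226e+01,
        1.59966841e-02,  9.97716357e-03, -1.46521506e-05]), 'position': array([ 0.18864652, -0.59545866,  0.23049108]), 'ee_rot': array([ 9.88254061e-01,  1.52818186e-01, -1.40867680e-04, -7.01595093e-04]), 'ft_force': array([ 0.32261717,  0.512894  , -0.14698186]), 'torque': array([ 0.02613215, -0.03334741, -0.02925616]), 'grasp_force': 0.0, 'grip_width': 0.998677114336654}
top {'fov_y': 52.97330607887319, 'cx': 320.18012930809385, 'cy': 243.30333999105622, 'camera_from_world': array([[-0.01892021, -0.99460065, -0.10203714, -0.02136652],
       [ 0.98651724, -0.03516408,  0.15983499, -0.54357483],
       [-0.16256003, -0.09763729,  0.981856  , -0.85441527],
       [ 0.        ,  0.        ,  0.        ,  1.        ]])}
scene {'fov_y': 49.919556581881444, 'cx': 314.9595614177057, 'cy': 242.10231945883837, 'camera_from_world': array([[-0.63722641, -0.77033138,  0.02306636,  0.2693901 ],
       [ 0.5304562 , -0.41669397,  0.7382292 , -0.34651259],
       [-0.55906951,  0.48265484,  0.67415547, -0.57322006],
       [ 0.        ,  0.        ,  0.        ,  1.        ]])}
wrist {'fov_y': 62.399525870211, 'cx': 322.189709990397, 'cy': 235.52570148227778, 'T_tool_cam': array([[-2.88231490e-04,  9.54702580e-01,  2.97561591e-01,
         7.65525824e-02],
       [ 9.99999882e-01,  1.58592916e-04,  4.59811997e-04,
        -7.40586857e-04],
       [ 3.91792540e-04,  2.97561688e-01, -9.54702513e-01,
        -1.42469312e-01],
       [ 0.00000000e+00,  0.00000000e+00,  0.00000000e+00,
         1.00000000e+00]])}
```

View pics/top0.png

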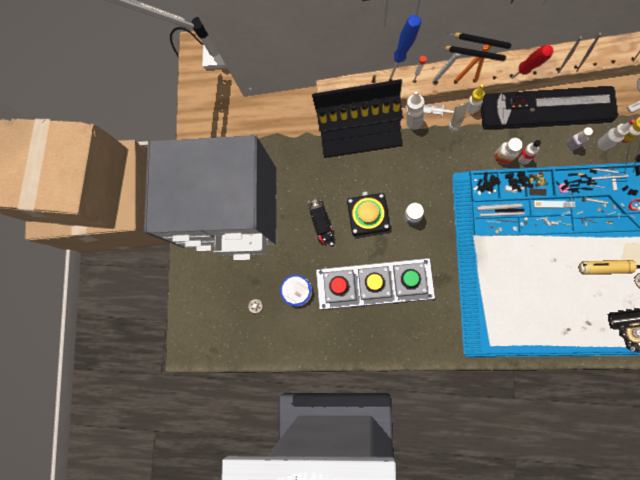

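View pics/scene0.png

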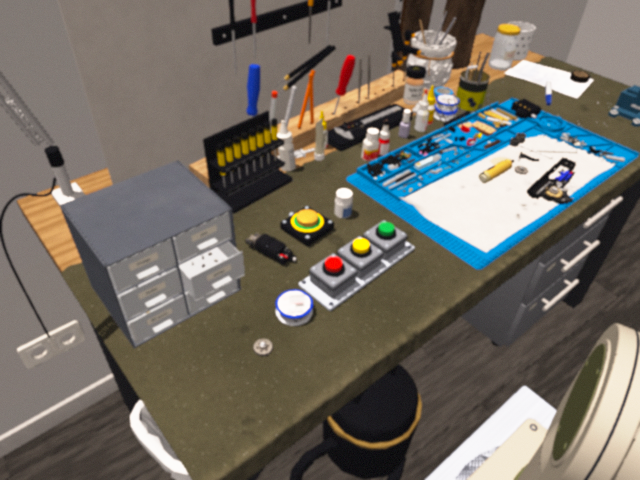

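The top picture shows the brass pad at about (368,211), and the green, yellow and red caps at (411,278), (375,282) and (339,286). In the scene picture they are at (307,216), (386,229), (361,245) and (334,265). The bottle stands right of the pad, at (415,213) in the top picture.

```bash
cat > h.py <<'E'
import numpy as np
from workcell import manip
from scipy.spatial.transform import Rotation as R
def ray(n,uv,o=None):
    p=manip.camera_params(n); f=240/np.tan(np.radians(p['fov_y']/2))
    d=np.array([(uv[0]-p['cx'])/f,-(uv[1]-p['cy'])/f,-1])
    if n=='wrist':
        T=np.eye(4);T[:3,:3]=R.from_quat(o['ee_rot']).as_matrix();T[:3,3]=o['position'];M=T@p['T_tool_cam']
    else: M=np.linalg.inv(p['camera_from_world'])
    return M[:3,3],M[:3,:3]@d
def at(n,uv,z,o=None):
    c,d=ray(n,uv,o); return c+d*(z-c[2])/d[2]
def go(o,t):
    "shift in tool axes, shares of 0.08"
    return R.from_quat(o['ee_rot']).inv().apply(np.array(t)-o['position'])/.08
E
python3 - <<'E'
from h import *
np.set_printoptions(precision=4,suppress=True)
for k,z,a,b in [('pad',.036,(368,211),(307,216)),('g',.056,(411,278),(386,229)),('y',.056,(375,282),(361,245)),('r',.056,(339,286),(334,265)),('bottle',.05,(415,211),(344,192)),('motor',.02,(321,222),(272,248))]:
    print(k,at('top',a,z),at('scene',b,z))
o=manip.get_obs();print(R.from_quat(o['ee_rot']).as_matrix())
E
```

```text
pad [ 0.6021 -0.1269  0.036 ] [ 0.5961 -0.1234  0.036 ]
g [ 0.4723 -0.1987  0.056 ] [ 0.4661 -0.1932  0.056 ]
y [ 0.4669 -0.1348  0.056 ] [ 0.4632 -0.1312  0.056 ]
r [ 0.4615 -0.0701  0.056 ] [ 0.4556 -0.0649  0.056 ]
bottle [ 0.5953 -0.2124  0.05  ] [ 0.5953 -0.2125  0.05  ]
motor [ 0.588  -0.0363  0.02  ] [ 0.5805 -0.0325  0.02  ]
[[ 0.9533  0.302  -0.0004]
 [ 0.302  -0.9533  0.0012]
 [-0.     -0.0013 -1.    ]]
```

```bash
for i in 1 2 3; do python3 -m inch '[[[0.1,-0.06,0],[0,0,0]],[[0.2,-0.12,0],[0,0,0]],[[0.3,-0.18,0],[0,0,0]],[[0.4,-0.24,0],[0,0,0]],[[0.5,-0.3,0],[0,0,0]],[[0.6,-0.36,0],[0,0,0]],[[0.7,-0.42,0],[0,0,0]],[[0.8,-0.48,0],[0,0,0]],[[0.9,-0.54,0],[0,0,0]],[[1,-0.61,0],[0,0,0]]]' 0 20; done
```

```text
clock: 1.1
position: [0.2508, -0.5246, 0.2313]
ee_rot: [0.988, 0.153, 0.0, 0.0]
ft_force: [-0.4, 0.5, 0.3]
grip_width: 0.0
grasp_force: 0.0
clock: 2.1
position: [0.3123, -0.4539, 0.2313]
ee_rot: [0.988, 0.153, 0.0, 0.0]
ft_force: [-0.0, -0.4, 0.5]
grip_width: -0.004
grasp_force: 0.0
clock: 3.1
position: [0.3738, -0.3832, 0.2313]
ee_rot: [0.988, 0.153, 0.0, 0.0]
ft_force: [-0.3, 0.0, 0.4]
grip_width: -0.0
grasp_force: 0.0
```

```bash
for i in 1 2 3; do python3 -m inch '[[[0.1,-0.06,0],[0,0,0]],[[0.2,-0.12,0],[0,0,0]],[[0.3,-0.18,0],[0,0,0]],[[0.4,-0.24,0],[0,0,0]],[[0.5,-0.3,0],[0,0,0]],[[0.6,-0.36,0],[0,0,0]],[[0.7,-0.42,0],[0,0,0]],[[0.8,-0.48,0],[0,0,0]],[[0.9,-0.54,0],[0,0,0]],[[1,-0.61,0],[0,0,0]]]'|sed -n 1,2p; done
python3 - <<'E'
from h import *
import cv2
o=manip.get_obs();cv2.imwrite("pics/w1.png",manip.camera("wrist")[:,:,::-1])
np.save('o1.npy',np.r_[o['position'],o['ee_rot']])
E
```

```text
clock: 4.1
position: [0.4354, -0.3125, 0.2313]
clock: 5.1
position: [0.4969, -0.2419, 0.2313]
clock: 6.1
position: [0.5584, -0.1712, 0.2313]
```

View pics/w1.png

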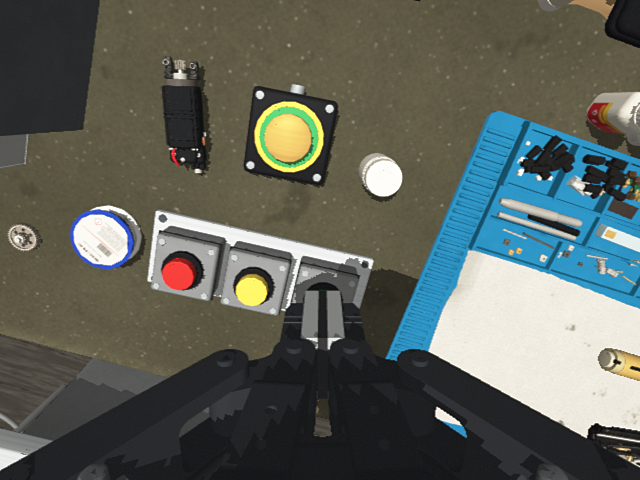

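The wrist picture shows the brass pad at (288,137), the red cap at (180,274) and the yellow cap at (251,290). The fingers hide green.

Run:
```python
from h import *
np.set_printoptions(precision=4,suppress=True)
a=np.load('o1.npy');o=dict(position=a[:3],ee_rot=a[3:])
p=at('wrist',(288,137),.036,o);r=at('wrist',(180,274),.056,o);y=at('wrist',(251,290),.056,o)
print(p,r,y,2*y-r,np.linalg.norm(y-r),at('wrist',(382,175),.05,o))
print(go(o,[.5985,-.125,.06]))
```

```text
[ 0.6038 -0.1263  0.036 ] [ 0.4663 -0.0703  0.056 ] [ 0.4701 -0.1327  0.056 ] [ 0.474  -0.1952  0.056 ] 0.06255797821410601 [ 0.599  -0.2087  0.05  ]
[ 0.6521 -0.4001  2.1412]
```

```bash
python3 -m inch '[[[0.1,-0.06,0],[0,0,0]],[[0.2,-0.12,0.1],[0,0,0]],[[0.3,-0.17,0.2],[0,0,0]],[[0.4,-0.22,0.3],[0,0,0]],[[0.5,-0.28,0.45],[0,0,0]],[[0.6,-0.34,0.6],[0,0,0]],[[0.68,-0.385,0.7],[0,0,0]],[[0.68,-0.385,0.8],[0,0,0]],[[0.68,-0.385,0.9],[0,0,0]],[[0.68,-0.385,1],[0,0,0]]]'
python3 -m inch '[[[0,0,0.2],[0,0,0]],[[0,0,0.4],[0,0,0]],[[0,0,0.6],[0,0,0]],[[0,0,0.8],[0,0,0]],[[0,0,0.95],[0,0,0]],[[0,0,1],[0,0,0]],[[0,0,1],[0,0,0]],[[0,0,1],[0,0,0]],[[0,0,1],[0,0,0]],[[0,0,1],[0,0,0]]]'
python3 - <<'E'
from h import *
import cv2
o=manip.get_obs();cv2.imwrite("pics/w2.png",manip.camera("wrist")[:,:,::-1]);print(o['position'],o['ft_force'])
np.save('o2.npy',np.r_[o['position'],o['ee_rot']])
E
```

```text
clock: 7.15
position: [0.6004, -0.1265, 0.1508]
ee_rot: [0.988, 0.152, 0.0, 0.0]
ft_force: [0.1, 0.1, -0.4]
grip_width: -0.002
grasp_force: 0.0
clock: 8.15
position: [0.6009, -0.126, 0.072]
ee_rot: [0.988, 0.153, 0.001, 0.0]
ft_force: [0.6, 0.5, -0.2]
grip_width: -0.002
grasp_force: 0.0
[ 0.60089871 -0.12603354  0.07198562] [ 0.63787401  0.5030614  -0.19215069]
```

View pics/w2.png

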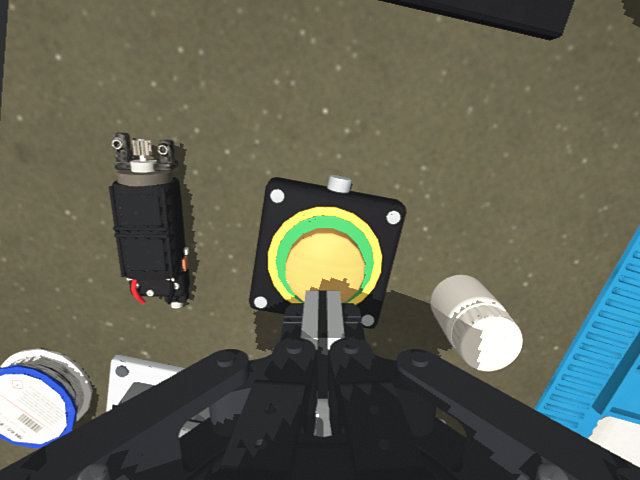

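The brass disc's centre is at about (325,272), running from 286 to 365 across with its top edge at 233. The fingertips show at (322,300).

Run:
```python
from h import *
a=np.load('o2.npy');o=dict(position=a[:3],ee_rot=a[3:])
p=at('wrist',(325,272),.035,o);print(p,go(o,[*p[:2],.040]))
```

```text
[ 0.60297381 -0.12596673  0.035     ] [0.02459291 0.00677899 0.39984864]
```

```bash
python3 -m inch '[[[0.02,0,0.1],[0,0,0]],[[0.02,0,0.2],[0,0,0]],[[0.02,0,0.3],[0,0,0]],[[0.02,0,0.36],[0,0,0]],[[0.02,0,0.39],[0,0,0]],[[0.02,0,0.41],[0,0,0]],[[0.02,0,0.43],[0,0,0]],[[0.02,0,0.45],[0,0,0]],[[0.02,0,0.47],[0,0,0]],[[0.02,0,0.47],[0,0,0]]]'
```

```text
clock: 9.2
position: [0.6022, -0.1255, 0.0338]
ee_rot: [0.988, 0.153, 0.0, 0.0]
ft_force: [-0.8, -0.3, 1.9]
grip_width: -0.004
grasp_force: 0.9
```

```bash
python3 -m inch '[[[0,0,0.01],[0,0,0]],[[0,0,0.015],[0,0,0]],[[0,0,0.015],[0,0,0]],[[0,0,0.015],[0,0,0]],[[0,0,0.015],[0,0,0]],[[0,0,0.015],[0,0,0]],[[0,0,0.015],[0,0,0]],[[0,0,0.015],[0,0,0]],[[0,0,0.015],[0,0,0]],[[0,0,0.015],[0,0,0]]]'
python3 -m inch '[[[0,0,0],[0,0,0]],[[0,0,0],[0,0,0]],[[0,0,0],[0,0,0]],[[0,0,-0.1],[0,0,0]],[[0,0,-0.25],[0,0,0]],[[0,0,-0.4],[0,0,0]],[[0,0,-0.6],[0,0,0]],[[0,0,-0.8],[0,0,0]],[[0,0,-0.95],[0,0,0]],[[0,0,-1],[0,0,0]]]'
python3 - <<'E'
from h import *
o=manip.get_obs();print(o['position'],go(o,[.470,-.1955,.115]))
E
```

```text
clock: 10.2
position: [0.6022, -0.1255, 0.0326]
ee_rot: [0.988, 0.153, 0.0, 0.0]
ft_force: [1.5, 0.7, 2.4]
grip_width: 0.001
grasp_force: 1.2
clock: 11.2
position: [0.6029, -0.1256, 0.1147]
ee_rot: [0.988, 0.153, 0.001, 0.001]
ft_force: [-0.6, -0.5, -0.8]
grip_width: 0.001
grasp_force: 0.0
[ 0.60291272 -0.12560739  0.11473626] [-1.84764851  0.33123066 -0.00706069]
```

```bash
python3 -m inch '[[[-0.1,0.02,0],[0,0,0]],[[-0.2,0.04,0],[0,0,0]],[[-0.3,0.05,0],[0,0,0]],[[-0.4,0.07,0],[0,0,0]],[[-0.5,0.09,0],[0,0,0]],[[-0.6,0.11,0],[0,0,0]],[[-0.7,0.13,0],[0,0,0]],[[-0.8,0.14,0],[0,0,0]],[[-0.9,0.16,0],[0,0,0]],[[-1,0.18,0],[0,0,0]]]'|sed -n 1,2p
python3 -m inch '[[[-0.1,0.02,0],[0,0,0]],[[-0.2,0.04,0],[0,0,0]],[[-0.35,0.06,0],[0,0,0]],[[-0.5,0.08,0],[0,0,0]],[[-0.65,0.11,0],[0,0,0]],[[-0.75,0.13,0.1],[0,0,0]],[[-0.82,0.14,0.2],[0,0,0]],[[-0.85,0.15,0.3],[0,0,0]],[[-0.85,0.15,0.35],[0,0,0]],[[-0.85,0.15,0.35],[0,0,0]]]'
python3 - <<'E'
from h import *
import cv2
o=manip.get_obs();cv2.imwrite("pics/w3.png",manip.camera("wrist")[:,:,::-1]);print(o['position'],o['ft_force'])
np.save('o3.npy',np.r_[o['position'],o['ee_rot']])
E
```

```text
clock: 12.2
position: [0.5295, -0.1636, 0.1125]
clock: 13.2
position: [0.4687, -0.1948, 0.0836]
ee_rot: [0.988, 0.153, -0.0, -0.0]
ft_force: [0.6, -0.6, -0.0]
grip_width: -0.0
grasp_force: 0.0
[ 0.46874248 -0.19484243  0.0836436 ] [ 0.64415014 -0.6033227  -0.00187217]
```

View pics/w3.png

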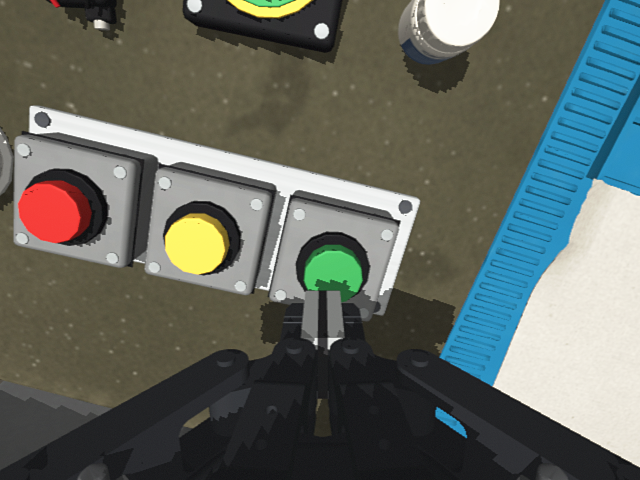

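The green cap spans 303–363 and its top edge is at about 247, so its centre is at about (333,276). Yellow's centre is at (198,246) and red's at (55,212). The fingertips are over the green cap.

Run:
```python
from h import *
a=np.load('o3.npy');o=dict(position=a[:3],ee_rot=a[3:])
p=at('wrist',(333,276),.056,o);y=at('wrist',(198,246),.056,o);r=at('wrist',(55,212),.056,o)
print(p,y,r,2*y-r,go(o,[*p[:2],.049]))
```

```text
[ 0.47364803 -0.19765205  0.056     ] [ 0.46910767 -0.13473546  0.056     ] [ 0.46554985 -0.07110444  0.056     ] [ 0.4726655  -0.19836648  0.056     ] [0.04814888 0.05248981 0.43295265]
```

```bash
python3 -m inch '[[[0.04,0.04,0.05],[0,0,0]],[[0.04,0.04,0.15],[0,0,0]],[[0.04,0.04,0.25],[0,0,0]],[[0.04,0.04,0.32],[0,0,0]],[[0.04,0.04,0.35],[0,0,0]],[[0.04,0.04,0.375],[0,0,0]],[[0.04,0.04,0.4],[0,0,0]],[[0.04,0.04,0.42],[0,0,0]],[[0.04,0.04,0.435],[0,0,0]],[[0.04,0.04,0.435],[0,0,0]]]'
```

```text
clock: 14.25
position: [0.4731, -0.1975, 0.0497]
ee_rot: [0.988, 0.153, 0.0, 0.0]
ft_force: [0.3, -0.0, 0.2]
grip_width: 0.002
grasp_force: 0.0
```

```bash
python3 -m inch '[[[0,0,0.005],[0,0,0]],[[0,0,0.01],[0,0,0]],[[0,0,0.015],[0,0,0]],[[0,0,0.02],[0,0,0]],[[0,0,0.025],[0,0,0]],[[0,0,0.025],[0,0,0]],[[0,0,0.025],[0,0,0]],[[0,0,0.025],[0,0,0]],[[0,0,0.025],[0,0,0]],[[0,0,0.025],[0,0,0]]]'
```

```text
clock: 15.25
position: [0.4733, -0.1976, 0.049]
ee_rot: [0.988, 0.153, 0.0, 0.0]
ft_force: [-6.1, 1.9, 16.2]
grip_width: 0.0
grasp_force: 8.3
```

The button is at its stop: 16 N at z = 0.049. Now I draw the hand straight up.

```bash
python3 -m inch '[[[0,0,0],[0,0,0]],[[0,0,-0.1],[0,0,0]],[[0,0,-0.2],[0,0,0]],[[0,0,-0.3],[0,0,0]],[[0,0,-0.45],[0,0,0]],[[0,0,-0.6],[0,0,0]],[[0,0,-0.7],[0,0,0]],[[0,0,-0.8],[0,0,0]],[[0,0,-0.9],[0,0,0]],[[0,0,-1],[0,0,0]]]'
python3 -m inch '[[[0,0,-0.1],[0,0,0]],[[0,0,-0.2],[0,0,0]],[[0,0,-0.3],[0,0,0]],[[0,0,-0.35],[0,0,0]],[[0,0,-0.4],[0,0,0]],[[0,0,-0.4],[0,0,0]],[[0,0,-0.4],[0,0,0]],[[0,0,-0.4],[0,0,0]],[[0,0,-0.4],[0,0,0]],[[0,0,-0.4],[0,0,0]]]'
python3 - <<'E'
from h import *
import cv2
cv2.imwrite("pics/s4.png",cv2.resize(manip.camera("scene")[130:370,200:520,::-1],None,fx=2,fy=2))
E
```

```text
clock: 16.25
position: [0.4729, -0.1974, 0.1283]
ee_rot: [0.988, 0.153, -0.0, -0.0]
ft_force: [1.2, -0.3, -0.2]
grip_width: -0.001
grasp_force: 0.0
clock: 17.25
position: [0.4728, -0.1974, 0.1595]
ee_rot: [0.988, 0.153, -0.0, -0.0]
ft_force: [-0.4, -0.3, -0.4]
grip_width: 0.001
grasp_force: 0.0
```

View pics/s4.png

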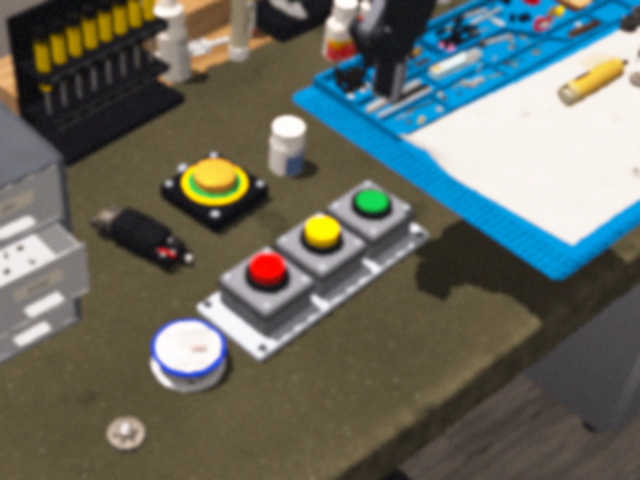

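The green cap at (371,202) is flush and low, while red and yellow stand proud. The brass pad is back up and nothing else has moved.

```bash
python3 -c "
from workcell import manip
print(manip.hand_in())"
```

```text
the job is handed in; nothing more can be done
None
```

I touched the brass pad lightly for over a second, pressed the green button to its stop, and drew the hand straight up about 10 cm clear; nothing else looked disturbed, and I handed the job in (no verdict was shown).

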